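# Swipe test of a touch slider

## Robot

A 6-joint arm with a two-finger parallel gripper is mounted at the origin on the work surface. World frame = base frame: x ahead of the robot, y to its left, z up, the work surface at z = 0. Lengths are in mm, angles in rad, forces in N, time in s.
With the tool pointing down it reaches from about 350 to 875 mm from the base axis. Payload 4.2 kg.
Tool frame: the origin (TCP) lies on the mounting face of the last link; the fingertips stand 173 mm ahead of it and the grasp point (between the pads) lies 155 mm ahead of it (tcp_to_grasp is the distance from the TCP to the grasp point, in mm); z points along the fingers, y is the direction in which the jaws open and shut (so a half turn about z gives the same grasp; the last joint's range is limited). The gripper opens to 85 mm and grips with 20 to 120 N. Pads are 22 mm wide; open, the fingers measure 114 mm over their backs; the gripper's body (76 mm by 85 mm) begins 54 mm behind the grasp point. The pads swing forward as they close: fully open they stand 13 mm farther back than shut.
Start: joints at [-1.009, 0.385, 0.008, 0, -1.194, -0.259], TCP at [186.387, -596.54, 404.712] pointing down, gripper open.
Joint ranges: [-3.14, 3.14], [-1.21, 2.06], [-1.07, 1.41], [-3.16, 2.05], [-2.99, -0.16], [-3.1, 3.1]. Speed limits (rad/s): [2.79, 2.79, 3.14, 3.14, 3.14, 3.14].

## Interface

Orientations are given as a unit quaternion [x, y, z, w].
In Python, from bench import * gives the robot as it stands. The module is installed in compiled form; this text tells all that it offers.
- The arm moves only by the tool apply_moves, never from a script. Its arguments are lists of equal length, an entry for each row: "fingers": the closure, from 0 (fully open) to 1 (shut); "dp": the shift along the world's x, y, z in cm, a list of three; "yaw": the turn about the world's z in degrees. A call has 1 to 10 rows; each row is the pose to reach, as a shift and turn from the pose measured when the call began; what a row does not reach only later rows make up. A row lasts 1/10 s, in which the tool goes at most 50 mm and 8.59 degrees, less where a joint would pass 70% of its speed; a pose out of reach is approached as far as the arm can. A call with a gripper value outside its range is refused whole. The fingers move at their own pace and stop on an object; the grip force is fixed at half the most. Time passes only in rows, so rows that repeat a pose let the fingers close. It gives the time, the measured TCP pose, the force and the opening at its end, in the units of the state.
- read_state(): the state, without advancing time (a new reading comes with each control period).
- get_image(name): name is "side" or "top" or "wrist"; returns a dict with "color" (384x512x3 uint8, blue, green, red), "mtx" (3x3 intrinsics, pixels), "camera_from_world" (4x4, takes a point from world to camera coordinates); the wrist camera has in their place "tool_from_camera" (4x4, takes a point from camera to tool coordinates, whose origin is the TCP and whose axes are the flange's). Camera axes: x right, y down, z forward; pixel columns grow to the right and rows downward; lengths in mm; the calibration is good to about 2 mm. A picture is of the moment at which its call begins: read the wrist's pose just before it. There is no depth.
- job_done(): hands the job in, once; it reports no verdict.
The state is a dict: "clock": time; "joints": joint angles; "joint_vel": joint speeds; "joint_efforts": joint torques, N m; "position": TCP position; "ee_rot": TCP orientation; "contact_force": force on the tool from outside, world axes, zero at the start; "wrist_torque": the same for the moment, N m; "gripper_width": finger opening in mm.
Only numpy, scipy, OpenCV 4.12 (cv2) and the standard library are available. Lean on these libraries where they do the work, as an engineer would, in place of code of your own. Each camera call takes 0.05 s, during which the arm holds its last target. There are 200 camera calls.

## Task

Swipe-test the touch slider on the control board in the test nest (the board without yellow tape): with the closed fingertips, run lightly along its five segments from the low end (shortest printed bars) to the high end (tallest bars), and finish with the fingertips still resting on the last segment, so that the tester can read full level. Touch gently, without pushing the sprung nest down to its stops, keep off the round touch keys, and leave the board lying in its nest, the taped reference board untouched and everything else where it is.

Things in the scene. Friction and masses are not known exactly. Their poses are not given: they have to be found in the camera images.
- board: control board under test: green, 90 x 200 x 2 mm, no yellow tape, loose in its nest's pocket. Origin: centre of its underside; z up, y along the touch slider (LOW end at +y, HIGH end at -y), -x edge in front. Printed white bars along the front grow from short (low) to tall (high); the slider lies just behind them; behind it a display, buzzer and plug header, tops up to 11 mm above the underside
- nest: sprung test nest with the board under test: fixed aluminium base 130 (x) x 244 (y) mm, origin at the centre of its underside, axes as the board's. Its black plate floats up and down only; the pocket floor under the board is 40 mm above the table when not pressed; lip round the board 4 mm high, corner bolts to 46 mm above the table
- nest_plate (a joint): how far the floating plate with the board is pressed down, m: 0 at the top, 0.010 on its hard stops. A spring carries it: about 1.5 N starts it moving and each further mm takes 0.6 N; it comes up again by itself
- seg1: touch segment 1 of 5 of the slider on the board under test (the LOW end, shortest bars): flat dark glossy strip with gold chevrons, 36 mm along the slider (the board's y) and 22 mm across, its top 1.5 mm above the board. Origin: 0.75 mm under the centre of its top face; axes as the board's
- seg2: touch segment 2 of 5 of the slider on the board under test: flat dark glossy strip with gold chevrons, 26 mm along the slider (the board's y) and 22 mm across, its top 1.5 mm above the board. Origin: 0.75 mm under the centre of its top face; axes as the board's
- seg3: touch segment 3 of 5 of the slider on the board under test: flat dark glossy strip with gold chevrons, 26 mm along the slider (the board's y) and 22 mm across, its top 1.5 mm above the board. Origin: 0.75 mm under the centre of its top face; axes as the board's
- seg4: touch segment 4 of 5 of the slider on the board under test: flat dark glossy strip with gold chevrons, 26 mm along the slider (the board's y) and 22 mm across, its top 1.5 mm above the board. Origin: 0.75 mm under the centre of its top face; axes as the board's
- seg5: touch segment 5 of 5 of the slider on the board under test (the HIGH end, tallest bars): flat dark glossy strip with gold chevrons, 36 mm along the slider (the board's y) and 22 mm across, its top 1.5 mm above the board. Origin: 0.75 mm under the centre of its top face; axes as the board's
- keys: the four round touch keys on the board under test, 18 mm discs, tops 1.5 mm above the board, centres 45 mm behind the slider's centre line (26 mm behind the board's middle), 44 and 70 mm to either side. Origin: on the board's top face at its middle; axes as the board's
- ref_nest: a second nest of the same make, which holds the reference board; origin and axes as for the first
- ref_board: the reference board: the same kind of board with yellow tape on both ends of its front and over its display, lying in the other nest; origin and axes as the board's. Leave it alone
- tape: bystander: roll of amber tape lying flat, ring 68 mm across and 19 mm high
- flux_jar: bystander: small amber glass jar with a black cap, 42 mm across, 55 mm high
- cleaner: bystander: clear cleaner bottle with a red cap, 48 mm across, 95 mm high
- driver: bystander: screwdriver with a yellow handle, lying flat, about 200 mm long
- esd_brush: bystander: flat brush with a black handle and steel ferrule, 42 mm wide, lying flat, about 200 mm long
- tweezers: bystander: steel tweezers lying flat, 125 mm long
- scanner: bystander: black hand scanner lying on its side, about 130 x 100 x 50 mm
Mind the look-alikes: they are no part of the job. Leave any orange look-alike of the board alone.

How it is judged:
By the outcome, as a careful person would: the job done as asked, in the order asked, and still so for the second after the job is handed in, while the arm keeps its last pose, push and grip.
It also fails if it takes over 38 s, if anything falls off the work surface, if the arm or the gripper's body presses on something with over 40 N, if the wrist force passes 120 N, or if a joint passes its speed limit or range.

## Working session

There is one attempt and no reset: what is moved stays moved. The work goes in short steps, Python scripts to look and compute and a tool call to move; the robot and the scene stay as the last step left them, time stands still between calls to the robot, and variables do not carry over. Pictures are saved under pics/ and viewed, about 8 in all and at most 12, crops included, and the job is handed in when it is done.

Besides the shell and the picture viewer there is one more tool, called after "Call:" by a JSON object that holds its "method" and its "body". apply_moves: Moves the arm, as the interface text tells. Its arguments: {"type":"object","properties":{"fingers":{"type":"array","items":{"type":"number"}},"dp":{"type":"array","items":{"type":"array","items":{"type":"number"}}},"yaw":{"type":"array","items":{"type":"number"}}},"required":["fingers","dp","yaw"]}

```bash
mkdir -p pics
cat > h.py <<'E'
from bench import *
import numpy as np, cv2
def ray(im,uv):
    T=np.array(im["camera_from_world"]);K=np.array(im["mtx"])
    R=T[:3,:3];c=-R.T@T[:3,3];d=R.T@np.linalg.inv(K)@np.array([uv[0],uv[1],1.]);return c,d
def onz(im,uv,z):
    c,d=ray(im,uv);return c+d*(z-c[2])/d[2]
E
python3 - <<'E'
from h import *
import pickle
for n in("top","side"):
    im=get_image(n);pickle.dump(im,open(n+".pkl","wb"))
    cv2.imwrite(f"pics/{n}.png",cv2.resize(im["color"],(800,600),interpolation=cv2.INTER_CUBIC))
s=read_state();print(s)
E
```

```text
{'clock': 0.1, 'joints': array([-1.00938875e+00,  3.85451263e-01,  6.76829759e-03, -4.11049855e-04,
       -1.19398238e+00, -2.58610229e-01]), 'joint_vel': array([ 0.00144814, -0.00257497,  0.00397819, -0.00019179,  0.00095952,
        0.00066156]), 'joint_efforts': array([-5.19523837e-04, -3.93319130e+01,  1.88928866e+01,  4.19790834e+00,
       -2.60782137e-03,  3.69374035e-06]), 'position': array([ 186.35126245, -596.38058547,  403.75361673]), 'ee_rot': array([-1.50745947e-01,  9.88572076e-01,  9.33203531e-04, -1.97309947e-04]), 'contact_force': array([-0.23412093,  0.36199813, -0.77018846]), 'wrist_torque': array([ 0.00177356, -0.04020487,  0.0621698 ]), 'gripper_width': 85.3365145666709}
```

View pics/top.png

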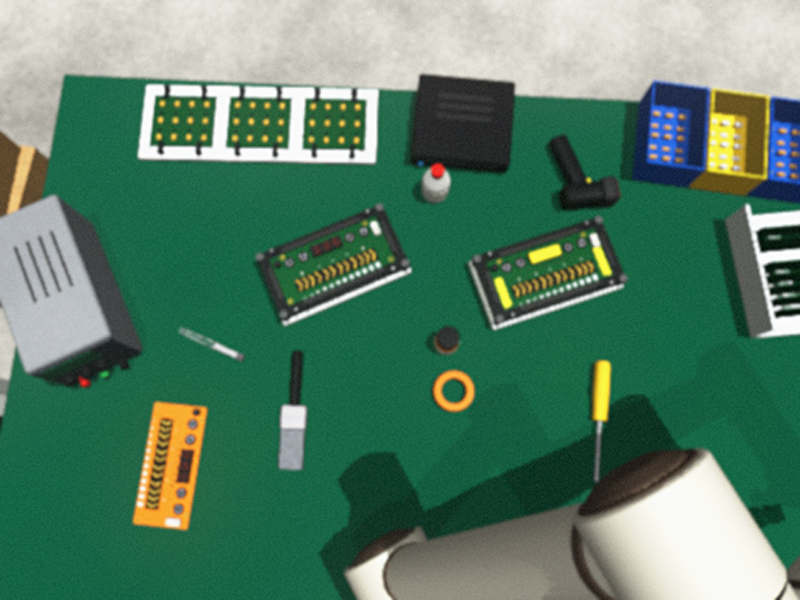

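View pics/side.png

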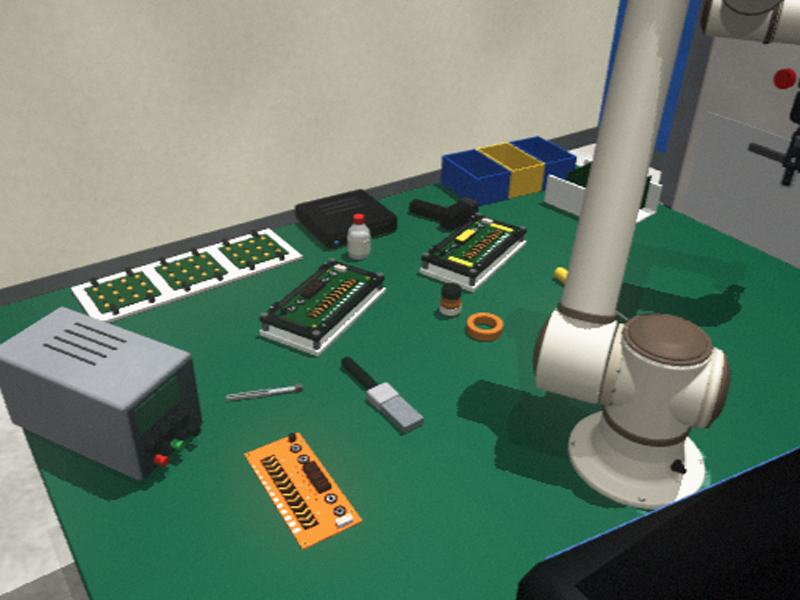

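Top view candidates: green untaped board in a nest at (332,265), the one that fits. The taped reference board is at (548,272), and the orange look-alike lies at (170,465). I'll confirm with an enlarged crop and measure.

Run:
```python
from h import *
import pickle
im=pickle.load(open("top.pkl","rb"));c=im["color"]
x0,y0=155,122
cv2.imwrite("pics/crop.png",cv2.resize(c[y0:y0+95,x0:x0+120],None,fx=6,fy=6,interpolation=cv2.INTER_CUBIC))
print(ray(im,(256,192)))
for uv in [(212,170),(300,175)]: print(onz(im,uv,42))
```

```text
(array([ 249.34535901,   69.5747388 , 1162.01175088]), array([ 0.2385229 ,  0.00483261, -0.97135798]))
[579.34466055 197.23262838  42.        ]
[577.7862727  -41.01058745  42.        ]
```

View pics/crop.png

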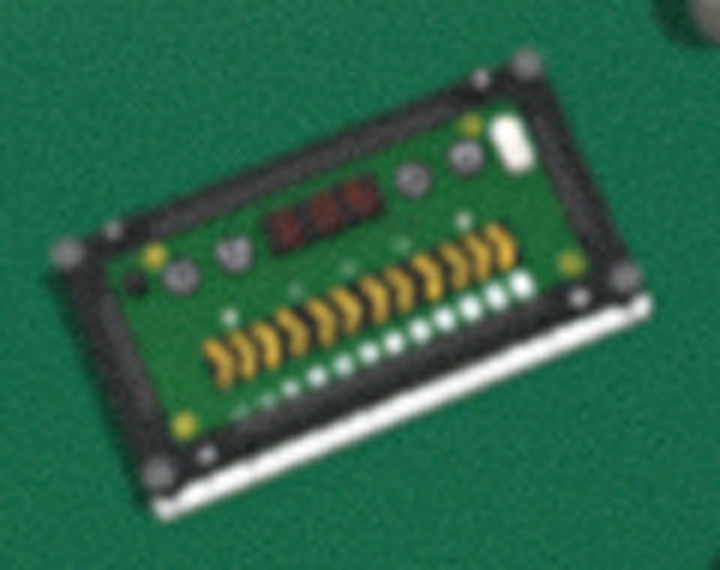

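The crop confirms it: no tape, bars growing from short at left (240,412) to tall at right (522,285), and gold chevrons from (210,365) to (515,245). So low = left = world +y.

Run:
```python
from h import *
import pickle
im=pickle.load(open("top.pkl","rb"));c=im["color"]
x0,y0=155,122
up=cv2.resize(c[y0:y0+95,x0:x0+120],None,fx=6,fy=6,interpolation=cv2.INTER_CUBIC)
tp=lambda p:((p[0]+.5)/6-.5+x0,(p[1]+.5)/6-.5+y0)
B=[onz(im,tp(p),46) for p in [(67,252),(526,62),(625,277),(158,472)]]
B=np.array(B);print("bolts\n",B.round(1),"mid",B.mean(0).round(1),[np.linalg.norm(B[i]-B[i-1]).round(1) for i in range(4)])
yd=(B[0]-B[1]+B[3]-B[2])[:2];yb=np.degrees(np.arctan2(-yd[0],yd[1]));print("yaw from bolts",yb)
h=cv2.cvtColor(up,cv2.COLOR_BGR2HSV)
def pts(m,z):
    v,u=np.nonzero(m);return np.array([onz(im,tp(p),z)[:2] for p in zip(u,v)])
m=cv2.inRange(h,(12,130,110),(27,255,255))
m[:200]=0;m[400:]=0;m[:,:195]=0;m[:,530:]=0
P=pts(m,43.5);r=cv2.minAreaRect(P.astype(np.float32));print("gold",len(P),r)
_,_,V=np.linalg.svd(P-P.mean(0),full_matrices=False);d=V[0]*np.sign(V[0][1]);yg=np.degrees(np.arctan2(-d[0],d[1]));print("yaw gold",yg)
# green board
g=cv2.inRange(h,(40,90,60),(75,255,255))
poly=np.array([(112,280),(520,95),(590,270),(165,440)])
a=np.radians((yb+yg)/2);ex=np.array([np.cos(a),np.sin(a)]);ey=np.array([-np.sin(a),np.cos(a)])
M=B.mean(0)[:2];Q=P-M
print("gold in nest frame x",np.percentile(Q@ex,[1,50,99]),"y",np.percentile(Q@ey,[1,50,99]))
S=M-19*ex;print("nominal slider centre",S)
for y in(82,64,0,-57,-66):print(y,(S+y*ey).round(1))
# segment black + tall bars
w=cv2.inRange(h,(0,0,170),(180,70,255));w[:,:225]=0;w[:265]=0;w[425:]=0;w[:,540:]=0
w=cv2.bitwise_and(w,cv2.fillConvexPoly(np.zeros_like(w),np.array([(225,395),(520,262),(540,295),(240,425)]),255))
W=pts(w,42)-M;print("bars x",np.percentile(W@ex,[1,50,99]),"y",np.percentile(W@ey,[1,50,99]))
```

```text
bolts
 [[589.6 323.2  46. ]
 [691.5 121.6  46. ]
 [591.1  71.1  46. ]
 [490.4 273.1  46. ]] mid [590.6 197.3  46. ] [np.float64(111.2), np.float64(225.9), np.float64(112.3), np.float64(225.7)]
yaw from bolts 26.654135300219462
gold 8363 ((573.435302734375, 188.3331298828125), (21.663591384887695, 146.40609741210938), 26.63744354248047)
yaw gold 26.501771692886347
gold in nest frame x [-29.31644717 -19.46724782  -9.85242493] y [-71.44668209  -3.2414918   71.04595011]
nominal slider centre [573.65605714 188.76378532]
82 [537.  262.1]
64 [545. 246.]
0 [573.7 188.8]
-57 [599.2 137.8]
-66 [603.2 129.7]
bars x [-44.78114577 -40.58524866 -34.63934766] y [-72.70771211 -30.8515763   44.88223331]
```

Bolt spacing (226 x 112), gold band (146 x 21.7, 19.5 mm in front of the nest middle) and both yaw estimates (26.6 deg) fit the given sizes. Slider centre is (573.5,188.5), with the seg1 centre at (548,239.5) and seg5 at (599,137.5). I'll travel high with the fingers shutting, aligning the jaws with the slider (+9.3 deg).

Call:
{"method": "apply_moves", "body": {"fingers": [1,1,1,1,1,1,1,1,1,1], "dp": [[1.8,4.2,0],[3.6,8.4,0],[5.4,12.5,0],[7.2,16.7,0],[9,20.9,0],[10.8,25.1,0],[12.7,29.3,0],[14.5,33.4,0],[16.3,37.6,0],[18.1,41.8,0]], "yaw": [1,2,3,4,5,6,7,8,9,9.3]}}

```text
clock: 1.1
position: [367.4, -176.6, 403.7]
ee_rot: [-0.231, 0.973, 0.001, -0.0]
contact_force: [1.9, -0.8, -0.7]
gripper_width: -0.3
```

Call:
{"method": "apply_moves", "body": {"fingers": [1,1,1,1,1,1,1,1,1,1], "dp": [[2,4.5,0],[4,9.2,0],[6,13.9,0],[8,18.5,0],[10,23.1,0],[12,27.7,0],[14,32.4,0],[16.1,37,0],[18.1,41.6,0],[18.1,41.6,0]], "yaw": [0,0,0,0,0,0,0,0,0,0]}}

```text
clock: 2.1
position: [549.8, 243.9, 401.8]
ee_rot: [-0.232, 0.973, 0.001, -0.001]
contact_force: [-0.5, -0.3, 0.0]
gripper_width: -0.3
```

Run:
```python
from h import *
s=read_state();q=s["ee_rot"];print(s["clock"],s["position"],s["contact_force"],q,s["gripper_width"])
print("toolyaw",2*np.degrees(np.arctan2(q[1],q[0]))-180)
```

```text
2.1 [549.79436806 243.85839405 401.79660401] [-0.47078783 -0.34031971  0.02201568] [-2.32338227e-01  9.72634516e-01  8.55801433e-04 -5.59612886e-04] -0.2517298758136095
toolyaw 26.86955861749405
```

Call:
{"method": "apply_moves", "body": {"fingers": [1,1,1,1,1,1,1,1], "dp": [[-0.1,-0.2,-3],[-0.2,-0.4,-6],[-0.2,-0.4,-9],[-0.2,-0.4,-12],[-0.2,-0.4,-14],[-0.2,-0.4,-15],[-0.2,-0.4,-15],[-0.2,-0.4,-15]], "yaw": [0,0,0,0,0,0,0,0]}}

```text
clock: 2.9
position: [548.2, 239.9, 252.7]
ee_rot: [-0.232, 0.973, 0.001, 0.0]
contact_force: [-0.9, -0.4, 0.3]
gripper_width: 0.2
```

Run:
```python
from h import *
s=read_state();print(s["clock"],s["position"],s["contact_force"],s["ee_rot"])
t=get_image("top")["color"][122:217,155:275];w=get_image("wrist");sd=get_image("side")["color"][150:240,150:260]
T=cv2.resize(t,(400,317),interpolation=3);S=cv2.resize(sd,(400,317),interpolation=3)
cv2.imwrite("pics/above.png",np.vstack([np.hstack([T,S]),np.hstack([cv2.resize(w["color"],(376,282)),np.zeros((282,424,3),np.uint8)])]))
print(np.array(w["tool_from_camera"]).round(2).tolist())
```

```text
2.9 [548.15417553 239.85511282 252.70705336] [-0.87003689 -0.40275975  0.25485681] [-2.32402269e-01  9.72619256e-01  9.73075137e-04  1.47939512e-04]
[[-0.0, -0.96, -0.28, 69.12], [1.0, -0.0, -0.0, 0.38], [-0.0, -0.28, 0.96, 31.29], [0.0, 0.0, 0.0, 1.0]]
```

View pics/above.png

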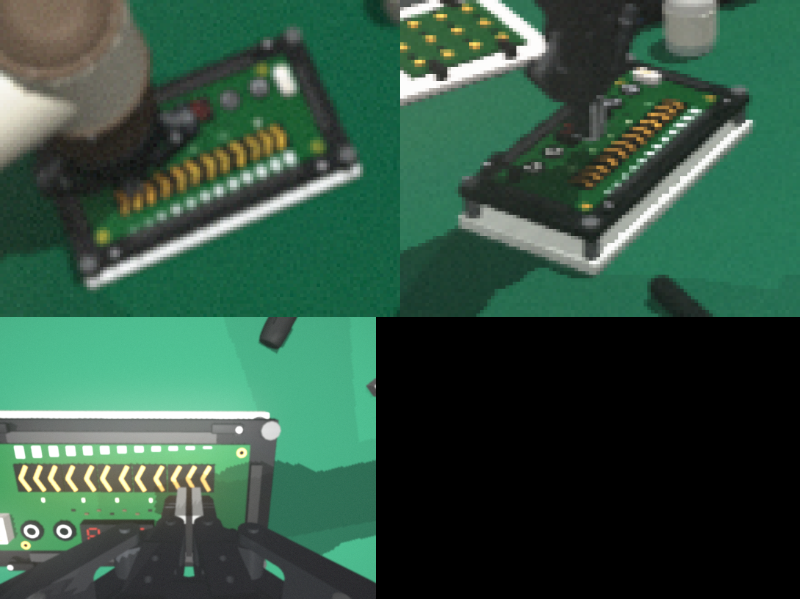

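The wrist view shows the shut fingertips at (190,490) near the low end of the slider, whose chevrons run from (18,478) to (212,478) parallel to the jaw axis. I'll cross-check the slider line from this view.

Run:
```python
from h import *
from scipy.spatial.transform import Rotation as Ro
s=read_state();w=get_image("wrist");c=w["color"];K=np.array(w["mtx"]);T=np.array(w["tool_from_camera"])
h=cv2.cvtColor(c,cv2.COLOR_BGR2HSV);m=cv2.inRange(h,(12,90,150),(32,255,255))
m[:195]=0;m[245:]=0;m[:,295:]=0
v,u=np.nonzero(m);print(u.min(),u.max(),v.min(),v.max(),len(u))
R=Ro.from_quat(s["ee_rot"]).as_matrix()
d=(R@T[:3,:3]@np.linalg.inv(K)@np.vstack([u,v,np.ones(len(u))])).T;o=s["position"]+R@T[:3,3]
P=(o+d*((43.5-o[2])/d[:,2])[:,None])[:,:2]
print(cv2.minAreaRect(P.astype(np.float32)))
a=np.radians(26.6);ex=np.array([np.cos(a),np.sin(a)]);ey=np.array([-np.sin(a),np.cos(a)])
Q=P-s["position"][:2];print("rel tool x",(Q@ex).min(),(Q@ex).max(),"y",(Q@ey).min(),(Q@ey).max())
```

```text
24 287 201 238 1728
((572.8679809570312, 191.02549743652344), (21.72320556640625, 144.13824462890625), 26.712905883789062)
rel tool x -10.72527850082688 11.049510213802604 y -126.96327593645732 17.160888997920498
```

Both views agree within 2 mm: tool is centred on seg1. Descending gently.

Call:
{"method": "apply_moves", "body": {"fingers": [1,1,1,1,1,1,1,1], "dp": [[0,0,-1],[0,0,-2],[0,0,-2.8],[0,0,-3.2],[0,0,-3.4],[0,0,-3.4],[0,0,-3.4],[0,0,-3.4]], "yaw": [0,0,0,0,0,0,0,0]}}

```text
clock: 3.9
position: [548.2, 240.1, 219.5]
ee_rot: [-0.232, 0.973, 0.001, 0.001]
contact_force: [-0.2, -1.0, -0.2]
gripper_width: 0.0
```

Call:
{"method": "apply_moves", "body": {"fingers": [1,1,1,1,1,1,1,1,1], "dp": [[0,0,-0.1],[0,0,-0.2],[0,0,-0.3],[0,0,-0.4],[0,0,-0.5],[0,0,-0.6],[0,0,-0.6],[0,0,-0.6],[0,0,-0.6]], "yaw": [0,0,0,0,0,0,0,0,0]}}

```text
clock: 4.8
position: [548.2, 240.1, 213.7]
ee_rot: [-0.232, 0.973, 0.002, 0.001]
contact_force: [-1.5, -1.1, 4.1]
gripper_width: 0.2
```

Run:
```python
from h import *
f=[];
for i in range(4):
    get_image("side");s=read_state();f.append(np.r_[s["position"],s["contact_force"]])
print(np.round(f,2))
im=get_image("side")["color"][150:240,150:260];w=get_image("wrist")["color"]
cv2.imwrite("pics/touch.png",np.hstack([cv2.resize(im,(400,327),interpolation=3),cv2.resize(w[160:330],(400,327),interpolation=3)[:,:]]))
```

```text
[[ 5.4822e+02  2.4015e+02  2.1366e+02 -1.5500e+00  3.4000e-01  3.5000e+00]
 [ 5.4822e+02  2.4012e+02  2.1366e+02 -1.2100e+00  9.0000e-02  3.3600e+00]
 [ 5.4821e+02  2.4013e+02  2.1363e+02 -1.1500e+00 -7.5000e-01  4.0300e+00]
 [ 5.4820e+02  2.4012e+02  2.1362e+02 -8.0000e-02 -1.9000e-01  4.1600e+00]]
```

View pics/touch.png

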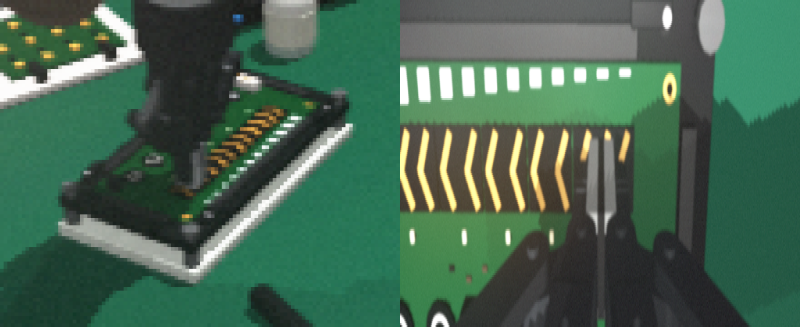

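Touching seg1: 3.7 N, about 3 mm of spring travel, tips at (600,135) between the slider's edges. Swiping now.

Call:
{"method": "apply_moves", "body": {"fingers": [1,1,1,1,1,1,1,1,1,1], "dp": [[0.2,-0.4,0],[0.45,-0.9,0],[0.7,-1.4,0],[0.95,-1.9,0],[1.2,-2.4,0],[1.45,-2.9,0],[1.7,-3.4,0],[1.95,-3.9,0],[2.2,-4.4,0],[2.45,-4.9,0]], "yaw": [0,0,0,0,0,0,0,0,0,0]}}

```text
clock: 6.1
position: [572.9, 190.7, 213.5]
ee_rot: [-0.232, 0.973, 0.002, 0.001]
contact_force: [-0.6, 2.9, 4.2]
gripper_width: -0.3
```

Call:
{"method": "apply_moves", "body": {"fingers": [1,1,1,1,1,1,1,1,1,1], "dp": [[0.3,-0.6,0],[0.6,-1.2,0],[0.9,-1.8,0],[1.2,-2.4,0],[1.5,-3,0],[1.8,-3.6,0],[2.1,-4.2,0],[2.4,-4.8,0],[2.6,-5.2,0],[2.6,-5.2,0]], "yaw": [0,0,0,0,0,0,0,0,0,0]}}

```text
clock: 7.1
position: [599.3, 137.8, 213.6]
ee_rot: [-0.232, 0.973, 0.001, 0.001]
contact_force: [0.9, -1.1, 3.1]
gripper_width: 0.2
```

Run:
```python
from h import *
f=[]
for i in range(3):
    get_image("side");s=read_state();f.append(np.r_[s["clock"],s["position"],s["contact_force"]])
print(np.round(f,2))
im=get_image("side")["color"][140:240,150:260];w=get_image("wrist")["color"]
cv2.imwrite("pics/end.png",np.hstack([cv2.resize(im,(390,355),interpolation=3),cv2.resize(w[160:340],(400,355),interpolation=3)]))
```

```text
[[ 7.1500e+00  5.9926e+02  1.3787e+02  2.1358e+02  1.7100e+00 -1.9000e+00
   3.7200e+00]
 [ 7.2000e+00  5.9921e+02  1.3796e+02  2.1363e+02  4.7000e-01 -2.1500e+00
   3.4600e+00]
 [ 7.2500e+00  5.9915e+02  1.3807e+02  2.1365e+02  1.4100e+00 -2.9300e+00
   3.6900e+00]]
```

View pics/end.png

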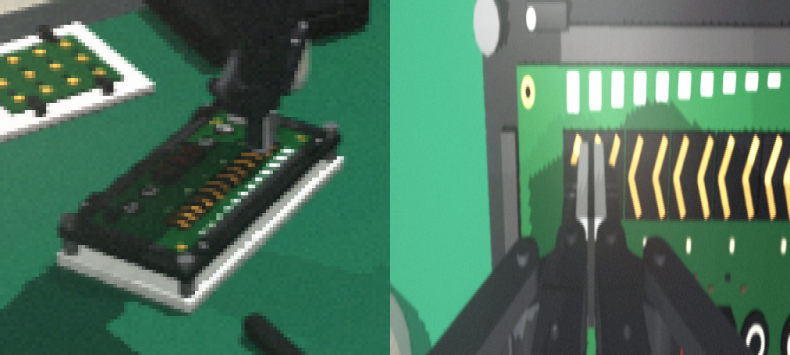

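The end view shows the tips at (593,145) on seg5 (563 to 628), which carries the tallest bars. The board lies flat in its nest and the force is about 3.6 N.

```bash
python3 -c "
from bench import *
print(job_done())"
```

```text
the job is handed in; nothing more can be done
None
```

I swiped the slider on the untaped board from segment 1 (shortest bars) to segment 5 (tallest bars) in one continuous contact. I handed the job in with the closed fingertips still resting on segment 5, at about 7.3 s on the clock.

- **Position:** the top and wrist cameras agreed on where the slider was to about 2 mm. The last wrist picture shows the fingertips in the middle of segment 5.
- **Touch force:** the readings at the start, middle and end of the swipe were about 3 to 4 N upward. By the given spring rate and the height of the arm, that presses the nest about 3 mm of its 10 mm travel, well short of the stops.
- **Board and surroundings:** the board still lies flat in its nest. The path kept clear of the touch keys, the taped board and the other items. I took no final picture of the whole bench to confirm that.

No check failed. The tester's own level reading isn't available to me, so I couldn't confirm that it reads full level.

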